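# Find the loaded weight case by feel and slide it home against the stop rail

## Task

Three identical shut wooden weight cases stand in a row in front of the low aluminium stop rail, and only one of them still has its weights inside. Without lifting any case off the bench, feel by pushing which one is the loaded, heavy one and slide it straight back until its long rear side is flush against the rail, ready for calibration. Leave the two empty cases in the front row, within about 5 cm of where they stood.

Things in the scene. Friction and masses are not known exactly. Their poses are not given: they have to be found in the camera images.
- rail: fixed low aluminium stop rail with a dark rubber face, 540 mm long (y), 28 mm high; origin at bench height in the middle of the rubber face, which looks to the robot; x points away from the robot, square to that face, y along the rail to the left. Cases stand on its -x side, rear faces 75 to 115 mm off it, turned up to 0.1 rad, 190 mm apart along it, 15 mm or more between neighbours
- case_1: shut wooden weight case, one of three alike: 62 (x) x 150 (y) x 46 (z) mm, small brass latch 3 mm proud of its near (-x) side; origin at the centre of its underside; x points to its rear long face, 31 mm off. Weighs 0.2 kg empty, 0.9 kg loaded (10 percent off); any one may be the loaded one. Pushed slowly, the loaded one resists over three times as hard (roughly 3 to 8 N, not 0.3 to 1.5 N)
- case_2: shut wooden weight case, one of three alike: 62 (x) x 150 (y) x 46 (z) mm, small brass latch 3 mm proud of its near (-x) side; origin at the centre of its underside; x points to its rear long face, 31 mm off. Weighs 0.2 kg empty, 0.9 kg loaded (10 percent off); any one may be the loaded one. Pushed slowly, the loaded one resists over three times as hard (roughly 3 to 8 N, not 0.3 to 1.5 N)
- case_3: shut wooden weight case, one of three alike: 62 (x) x 150 (y) x 46 (z) mm, small brass latch 3 mm proud of its near (-x) side; origin at the centre of its underside; x points to its rear long face, 31 mm off. Weighs 0.2 kg empty, 0.9 kg loaded (10 percent off); any one may be the loaded one. Pushed slowly, the loaded one resists over three times as hard (roughly 3 to 8 N, not 0.3 to 1.5 N)

How it is judged:
At the end, for the whole second after the job is handed in: The loaded case (contact force over 10 N: about 15 N loaded, 2 to 6 N empty) has its rear face within 6 mm of the rail's face and within 0.045 rad of parallel to it; both empty cases are within 60 mm of where they started; all three are at rest (((x of case_1 in the frame of rail between -0.037 and 0 m and angle between the x axis of case_1 and the x axis of rail, either way round below 0.045 rad and contact force between case_1 and anything else above 10 N and distance of each of case_2, case_3 from where it was at the start of the episode below 0.06 m) or (x of case_2 in the frame of rail between -0.037 and 0 m and angle between the x axis of case_2 and the x axis of rail, either way round below 0.045 rad and contact force between case_2 and anything else above 10 N and distance of each of case_1, case_3 from where it was at the start of the episode below 0.06 m) or (x of case_3 in the frame of rail between -0.037 and 0 m and angle between the x axis of case_3 and the x axis of rail, either way round below 0.045 rad and contact force between case_3 and anything else above 10 N and distance of each of case_1, case_2 from where it was at the start of the episode below 0.06 m)) and linear speed of each of case_1, case_2, case_3 below 0.01 m/s); the robot touches nothing.
It fails at once if a case is lifted off the bench (more than 12 mm) or tipped by more than 0.2 rad (height (world z) of any of case_1, case_2, case_3 above 0.012 m or angle between any of case_1, case_2, case_3's own z axis and vertical above 0.2 rad).
It also fails if it takes over 72 s, if anything falls off the work surface, if the arm or the gripper's body presses on something with over 40 N, if the wrist force passes 120 N, or if a joint passes its speed limit or range.

## Robot

A 6-joint arm with a two-finger parallel gripper is mounted at the origin on a cart in front of the work surface, level with it; the furniture and walls round the work are solid. World frame = base frame: x ahead of the robot, y to its left, z up, the work surface at z = 0. Lengths are in m, angles in rad, forces in N, time in s.
With the tool pointing down it reaches from about 0.225 to 0.875 m from the base axis. Payload 3.4 kg.
Tool frame: the origin (TCP) lies on the centre line of the jaws, within the pads' length; the fingertips stand r.tip_extent ahead of it and the grasp point (between the pads) lies 11 mm behind it (r.tip_extent is the distance from the TCP to the fingertips, in m); z points along the fingers, y is the direction in which the jaws open and shut (so a half turn about z gives the same grasp; the last joint's range is limited). The gripper opens to 85 mm and grips with 20 to 120 N. Pads are 22 mm wide; open, the fingers measure 114 mm over their backs; the gripper's body (76 mm by 85 mm) begins 54 mm behind the grasp point. The pads swing forward as they close: fully open they stand 13 mm farther back than shut.
Start: joints at [-1.289, 0.276, 1.505, -0, 1.361, -0.121], TCP at [0.225, -0.529, 0.239] pointing down, gripper open.
Joint ranges: [-2.89, 2.89], [-0.75, 2.08], [0.22, 2.7], [-1.18, 4.32], [0.11, 2.71], [-2.7, 2.7]. Speed limits (rad/s): [2.57, 2.57, 3.14, 3.14, 3.14, 3.14].

## Interface

Orientations are given as a 3x3 rotation matrix whose columns are the frame's x, y, z axes.
In Python, from station import r gives the robot as it stands.
- The arm moves only by the tool jog_arm, never from a script. Its arguments are lists of equal length, an entry for each row: "fingers": the finger opening in m, from 0 to 0.0854; "travel": the shift along the tool's x, y, z in m, a list of three; "spin": the turn about the tool's z in degrees. A call has 1 to 20 rows; each row is the pose to reach, as a shift and turn from the pose commanded when the call began, along the tool's axes at that moment; what a row does not reach only later rows make up. A row lasts 1/8 s, in which the tool goes at most 62.5 mm and 10.7 degrees, less where a joint would pass 70% of its speed; a pose out of reach is approached as far as the arm can. A call with a gripper value outside its range is refused whole. The fingers move at their own pace and stop on an object; the grip force is fixed at half the most. Time passes only in rows, so rows that repeat a pose let the fingers close. It gives the time, the measured TCP pose, the force and the opening at its end, in the units of the state.
- r.sense(): the state, without advancing time (a new reading comes with each control period).
- r.grab_frame(name): name is "scene" or "top" or "wrist"; returns the picture (400x640x3 uint8, red, green, blue); there is no depth.
- r.camera_info(name): a dict with "fx", "fy", "cx", "cy" (pixels), "R" (3x3) and "t" (3): a world point X has camera coordinates R X + t. Camera axes: x right, y down, z forward; pixel columns grow to the right and rows downward; lengths in m; the calibration is good to about 2 mm. A picture is of the moment at which its call begins: read the wrist's pose just before it. camera_info takes no time and is no camera call; for the wrist camera it gives the pose at the moment of the call.
- r.sign_off(): hands the job in, once; it reports no verdict.
The state is a dict: "time_s": time; "joint_positions": joint angles; "joint_velocities": joint speeds; "tau": joint torques, N m; "position": TCP position; "tcp_rot": TCP orientation; "wrist_force": force on the tool from outside, world axes, zero at the start; "wrist_torque": the same for the moment, N m; "finger_gap": opening from 0.0 (shut) to 1.0 (fully open).
Only numpy, scipy, OpenCV 4.12 (cv2) and the standard library are available. Lean on these libraries where they do the work, as an engineer would, in place of code of your own. Each camera call takes 0.05 s, during which the arm holds its last target.

## Working session

There is one attempt and no reset: what is moved stays moved. The work goes in short steps, Python scripts to look and compute and a tool call to move; the robot and the scene stay as the last step left them, time stands still between calls to the robot, and variables do not carry over. Pictures are saved under pics/ and viewed, and the job is handed in when it is done.

Besides the shell and the picture viewer there is one more tool, called as name(argument=value, ...) on one line, values as JSON. jog_arm: Moves the arm, as the interface text tells. Its arguments: {"type":"object","properties":{"fingers":{"type":"array"},"travel":{"type":"array"},"spin":{"type":"array"}},"required":["fingers","travel","spin"]}

```bash
mkdir -p pics; ls
python3 - <<'E'
from station import r
import cv2,numpy as np
s=r.sense();print(s);print(r.tip_extent)
for n in("top","scene"):
    im=r.grab_frame(n);cv2.imwrite(f"pics/{n}0.png",im[:,:,::-1]);print(n,r.camera_info(n))
E
```

```text
pics
{'time_s': 0.0, 'joint_positions': array([-1.28903060e+00,  2.76599378e-01,  1.50616588e+00,  3.34236302e-05,
        1.36071468e+00, -1.20987683e-01]), 'joint_velocities': array([ 0.00090776, -0.00051893, -0.00173085, -0.00029691, -0.00130012,
       -0.00140089]), 'tau': array([ 1.14540246e-03, -4.16770756e+01, -2.45808452e+01, -4.12976908e-05,
        1.09302104e-02, -1.07584235e-06]), 'position': array([ 0.22523575, -0.52846967,  0.23842417]), 'tcp_rot': array([[ 9.19988085e-01,  3.91946017e-01, -4.93362018e-04],
       [ 3.91946241e-01, -9.19986318e-01,  1.82194417e-03],
       [ 2.60217455e-04, -1.86953832e-03, -9.99998219e-01]]), 'wrist_force': array([0.25253171, 0.55482188, 0.55524269]), 'wrist_torque': array([ 0.01090565, -0.05576525,  0.03988345]), 'finger_gap': 0.9978559363369327}
0.008
top {'fx': 409.59031779771203, 'fy': 409.59031779771203, 'cx': 323.7730451950155, 'cy': 195.29081656978366, 'R': array([[ 0.01936542, -0.99980985, -0.00228948],
       [-0.9960878 , -0.01909575, -0.08628116],
       [ 0.08622103,  0.00395139, -0.9962682 ]]), 't': array([0.13657412, 0.56493705, 0.85652184])}
scene {'fx': 361.6637031747752, 'fy': 361.6637031747752, 'cx': 323.8248415553705, 'cy': 192.31917843915642, 'R': array([[-6.68214481e-01, -7.43968356e-01,  7.01766861e-04],
       [-5.13799358e-01,  4.60799619e-01, -7.23653184e-01],
       [ 5.38051696e-01, -4.83916104e-01, -6.90163442e-01]]), 't': array([0.48027161, 0.23782545, 0.63177228])}
```

View pics/top0.png

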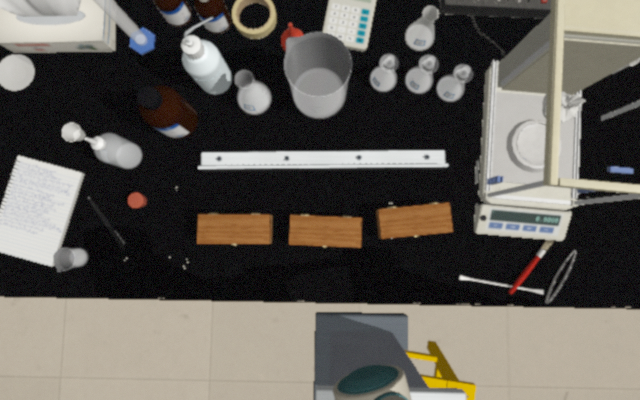

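View pics/scene0.png

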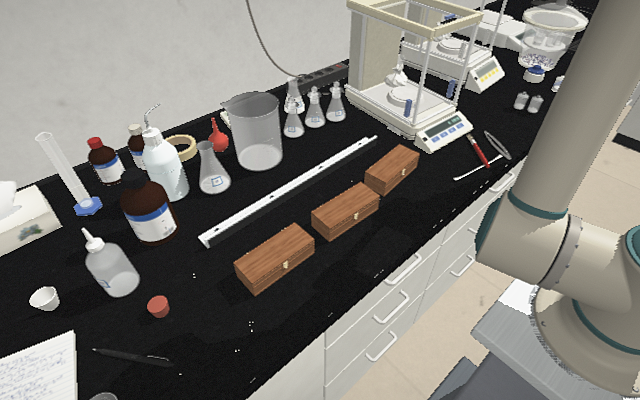

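The top view shows the rail at rows 150–168, with the cases at about (235,229), (326,231) and (415,220). The scene view shows the latches on the near sides. Next I'll measure.

```bash
cat > h.py <<'E'
import cv2,numpy as np
def ray(ci,uv,z):
    R,t=ci["R"],ci["t"];C=-R.T@t
    d=R.T@np.array([(uv[0]-ci["cx"])/ci["fx"],(uv[1]-ci["cy"])/ci["fy"],1.])
    return C+d*(z-C[2])/d[2]
def proj(ci,X):
    c=ci["R"]@np.array(X)+ci["t"];return np.array([ci["fx"]*c[0]/c[2]+ci["cx"],ci["fy"]*c[1]/c[2]+ci["cy"]])
def cases(im,roi):
    hsv=cv2.cvtColor(im,cv2.COLOR_RGB2HSV)
    m=cv2.inRange(hsv,(5,90,60),(22,255,255));k=np.zeros_like(m);x0,y0,x1,y1=roi;k[y0:y1,x0:x1]=m[y0:y1,x0:x1]
    k=cv2.morphologyEx(k,cv2.MORPH_OPEN,np.ones((3,3)))
    cs=[c for c in cv2.findContours(k,cv2.RETR_EXTERNAL,cv2.CHAIN_APPROX_NONE)[0] if cv2.contourArea(c)>400]
    return k,sorted(cs,key=lambda c:c[:,0,0].mean())
def top(im,ci,verbose=True):
    k,cs=cases(im,(180,172,470,260));out=[]
    for c in cs:
        P=np.array([ray(ci,p[0],0.046)[:2] for p in c],np.float32)
        (cx,cy),(w,h),a=cv2.minAreaRect(P*1000)
        if w>h: w,h=h,w;a-=90
        a=(a+90)%180-90
        out.append((cx/1000,cy/1000,np.radians(a),w,h))
        if verbose:print("case c=(%.1f,%.1f)mm w=%.1f h=%.1f yaw=%.3f"%(cx,cy,w,h,np.radians(a)))
    return out
def rail(im,ci):
    # white rail top near edge and lip
    g=cv2.cvtColor(im,cv2.COLOR_RGB2GRAY)
    m=np.zeros_like(g);m[145:172,190:455]=(g[145:172,190:455]>150)*255
    c=max(cv2.findContours(m,cv2.RETR_EXTERNAL,cv2.CHAIN_APPROX_NONE)[0],key=cv2.contourArea)
    return m,c
E
python3 - <<'E'
from h import *
from station import r
im=cv2.imread("pics/top0.png")[:,:,::-1].copy();ci=r.camera_info("top")
top(im,ci)
m,c=rail(im,ci)
for z in(0,.028):
    P=np.array([ray(ci,p[0],z)[:2] for p in c],np.float32)*1000
    print(z,cv2.minAreaRect(P),P.min(0),P.max(0))
big=cv2.resize(im[140:260,185:465],None,fx=2.8,fy=2.8,interpolation=cv2.INTER_CUBIC);cv2.imwrite("pics/z0.png",big[:,:,::-1])
for x in(230,300,400):print([int(v) for v in im[145:175,x].mean(1)])
# scene check
ims=cv2.imread("pics/scene0.png")[:,:,::-1].copy()
cv2.imwrite("pics/zs.png",cv2.resize(ims[120:310,190:440],None,fx=3,fy=3,interpolation=cv2.INTER_CUBIC)[:,:,::-1])
E
```

```text
case c=(487.4,333.0)mm w=64.4 h=158.6 yaw=0.019
case c=(486.6,143.5)mm w=66.1 h=153.3 yaw=-0.026
case c=(511.8,-42.7)mm w=66.9 h=156.7 yaw=0.112
0 ((645.3458862304688, 152.18508911132812), (38.169071197509766, 554.208984375), 1.6020787954330444) [ 619.92163 -125.19303] [670.8414  428.81244]
0.028 ((640.4086303710938, 151.92953491210938), (36.984718322753906, 537.0123291015625), 1.6020898818969727) [ 615.7734  -116.84174] [665.11316 419.97348]
[26, 19, 16, 25, 21, 33, 92, 171, 218, 228, 226, 227, 224, 224, 224, 226, 225, 225, 222, 210, 196, 209, 210, 178, 107, 44, 27, 18, 11, 22]
[15, 7, 20, 9, 25, 78, 163, 215, 224, 224, 225, 225, 225, 226, 225, 222, 222, 223, 212, 185, 195, 216, 206, 142, 57, 33, 20, 16, 14, 20]
[19, 17, 18, 21, 78, 159, 211, 222, 221, 223, 224, 223, 223, 222, 223, 222, 221, 212, 184, 190, 214, 205, 137, 54, 31, 15, 20, 24, 15, 23]
```

View pics/z0.png

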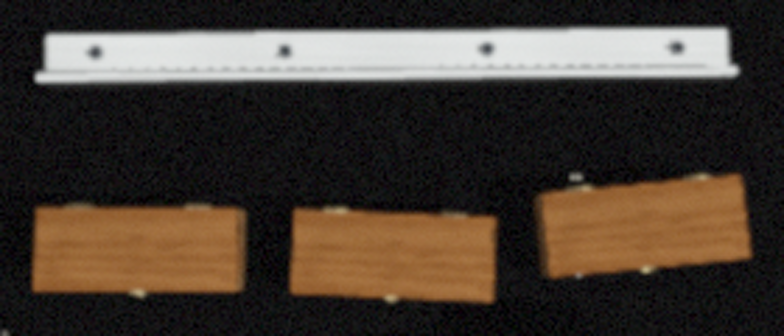

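View pics/zs.png

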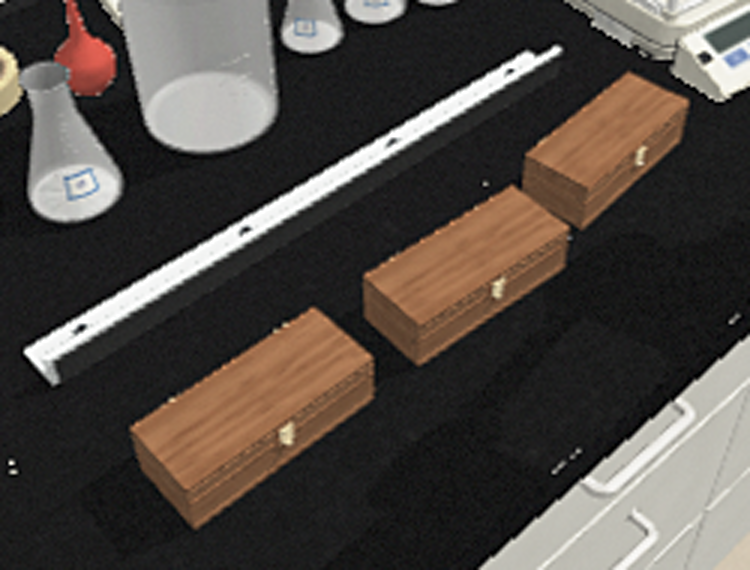

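```bash
cat > mv.py <<'E'
import sys,numpy as np
from station import r
# args: world targets x,y,z ... ; prints travel per target
s=r.sense();R=s["tcp_rot"];p=s["position"]
print("t",s["time_s"],p.round(4),"yaw",np.degrees(np.arctan2(R[1,0],R[0,0])).round(2),"F",s["wrist_force"].round(2),"j",s["joint_positions"].round(2))
for a in sys.argv[1:]:
    t=np.array([float(v) for v in a.split(",")]);print(a,(R.T@(t-p)).round(4))
E
python3 mv.py 0.30,-0.2,0.2 0.42,-0.045,0.13 0.42,-0.045,0.014
python3 - <<'E'
from h import *
from station import r
ci=r.camera_info("top")
for p in [(475,205),(475,238),(480,60)]:print(p,ray(ci,p,0.05).round(3))
E
```

```text
t 0.1 [ 0.2253 -0.5285  0.2385] yaw 23.08 F [-0.3   0.46  0.13] j [-1.29  0.28  1.51  0.    1.36 -0.12]
0.30,-0.2,0.2 [ 0.1975 -0.2729  0.039 ]
0.42,-0.045,0.13 [ 0.3687 -0.3683  0.1092]
0.42,-0.045,0.014 [ 0.3686 -0.3681  0.2252]
(475, 205) [ 0.546 -0.168  0.05 ]
(475, 238) [ 0.477 -0.167  0.05 ]
(480, 60) [ 0.858 -0.183  0.05 ]
```

jog_arm(fingers=[0.085,0.085,0.085,0.085,0.085,0.085,0.085,0.085,0.085,0.085,0.085,0.085,0.085,0.085,0.085,0.085], travel=[[0.04,-0.055,0.008],[0.08,-0.11,0.016],[0.12,-0.165,0.024],[0.16,-0.22,0.032],[0.198,-0.273,0.039],[0.23,-0.29,0.05],[0.27,-0.315,0.065],[0.31,-0.34,0.085],[0.35,-0.36,0.1],[0.369,-0.368,0.109],[0.369,-0.368,0.109],[0.369,-0.368,0.15],[0.369,-0.368,0.19],[0.369,-0.368,0.215],[0.369,-0.368,0.225],[0.369,-0.368,0.225]], spin=[3,6,9,12,15,18,21.5,21.5,21.5,21.5,21.5,21.5,21.5,21.5,21.5,21.5])

```text
time_s: 2.1
position: [0.4203, -0.0464, 0.0144]
tcp_rot: [[1.0, 0.027, -0.001], [0.027, -1.0, -0.0], [-0.001, 0.0, -1.0]]
wrist_force: [-0.6, -0.3, 0.6]
finger_gap: 0.999
```

```bash
python3 mv.py 0.44,-0.045,0.014
python3 - <<'E'
from h import *
from station import r
cv2.imwrite("pics/s1.png",r.grab_frame("scene")[:,:,::-1])
cv2.imwrite("pics/w1.png",r.grab_frame("wrist")[:,:,::-1])
E
```

```text
t 2.1 [ 0.4203 -0.0464  0.0144] yaw 1.53 F [-0.56 -0.34  0.62] j [-0.27  0.32  2.14 -0.    0.69  1.27]
0.44,-0.045,0.014 [ 0.0197 -0.0008  0.0003]
```

View pics/s1.png

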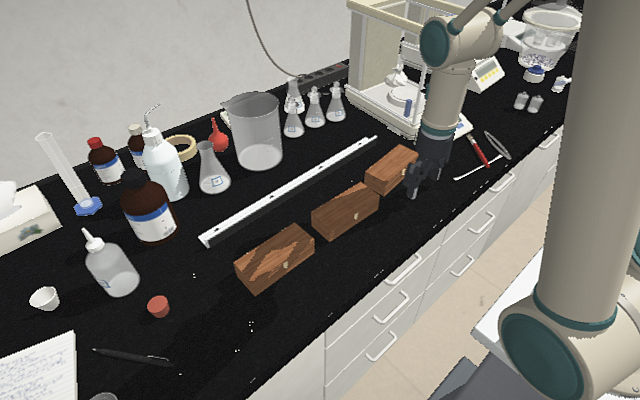

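View pics/w1.png

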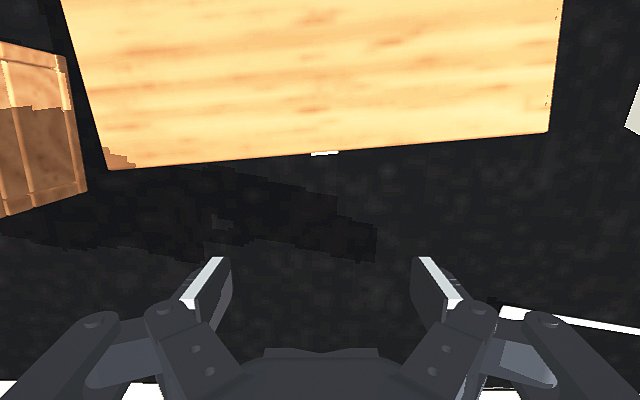

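The scene and wrist views show the gripper low and centred behind case 3: its latch is at (324,153) and the fingers are at columns 220 and 415. Next I'll push slowly.

jog_arm(fingers=[0.085,0.085,0.085,0.085,0.085,0.085,0.085,0.085,0.085,0.085,0.085,0.085], travel=[[0.01,0,0],[0.02,0,0],[0.025,0,0],[0.028,0,0],[0.031,0,0],[0.034,0,0],[0.037,0,0],[0.04,0,0],[0.043,0,0],[0.046,0,0],[0.049,0,0],[0.052,0,0]], spin=[0,0,0,0,0,0,0,0,0,0,0,0])

```text
time_s: 3.7
position: [0.469, -0.0435, 0.0138]
tcp_rot: [[1.0, 0.029, -0.007], [0.029, -1.0, 0.001], [-0.007, -0.002, -1.0]]
wrist_force: [-7.0, 0.8, 5.4]
finger_gap: 0.994
```

```bash
python3 mv.py
python3 - <<'E'
from h import *
from station import r
im=r.grab_frame("top");cv2.imwrite("pics/t2.png",im[:,:,::-1]);top(im,r.camera_info("top"))
cv2.imwrite("pics/w2.png",r.grab_frame("wrist")[:,:,::-1])
E
```

```text
t 3.7 [ 0.469  -0.0435  0.0138] yaw 1.64 F [-7.    0.84  5.36] j [-0.24  0.37  2.03 -0.    0.74  1.3 ]
case c=(487.4,332.2)mm w=64.4 h=157.1 yaw=0.019
case c=(486.1,143.6)mm w=66.7 h=152.9 yaw=-0.028
case c=(514.2,-27.5)mm w=63.8 h=126.8 yaw=0.089
```

View pics/w2.png

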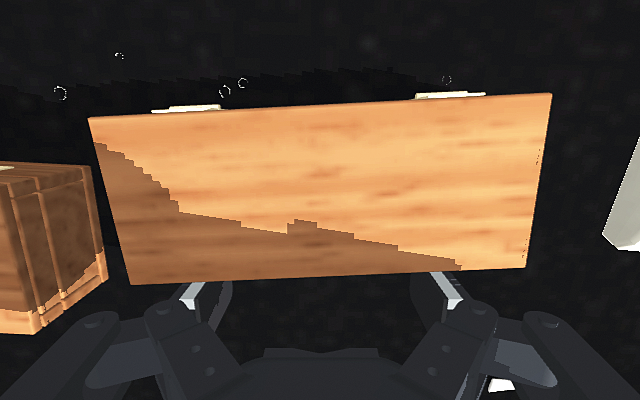

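Case 3 resists with about 7 N, and the left finger is in contact. I'll push a bit further to confirm that's a steady force.

jog_arm(fingers=[0.085,0.085,0.085,0.085,0.085,0.085], travel=[[0.002,0,0],[0.004,0,0],[0.006,0,0],[0.008,0,0],[0.01,0,0],[0.012,0,0]], spin=[0,0,0,0,0,0])

```text
time_s: 4.55
position: [0.4795, -0.043, 0.0137]
tcp_rot: [[1.0, 0.028, -0.01], [0.028, -1.0, 0.002], [-0.01, -0.002, -1.0]]
wrist_force: [-8.4, 0.7, 5.9]
finger_gap: 0.998
```

```bash
python3 mv.py
python3 - <<'E'
from h import *
from station import r
im=r.grab_frame("top");cv2.imwrite("pics/t3.png",im[:,:,::-1]);top(im,r.camera_info("top"))
cv2.imwrite("pics/w3.png",r.grab_frame("wrist")[:,:,::-1])
E
python3 mv.py
```

```text
t 4.55 [ 0.4795 -0.043   0.0137] yaw 1.61 F [-8.4   0.72  5.87] j [-0.23  0.39  2.01 -0.    0.76  1.31]
case c=(487.4,332.2)mm w=64.4 h=157.1 yaw=0.019
case c=(486.4,143.6)mm w=65.7 h=152.8 yaw=-0.025
case c=(522.3,-21.2)mm w=62.7 h=109.6 yaw=0.019
t 4.65 [ 0.4805 -0.0431  0.0137] yaw 1.59 F [-7.4   0.42  3.98] j [-0.23  0.39  2.01 -0.    0.76  1.31]
```

View pics/w3.png

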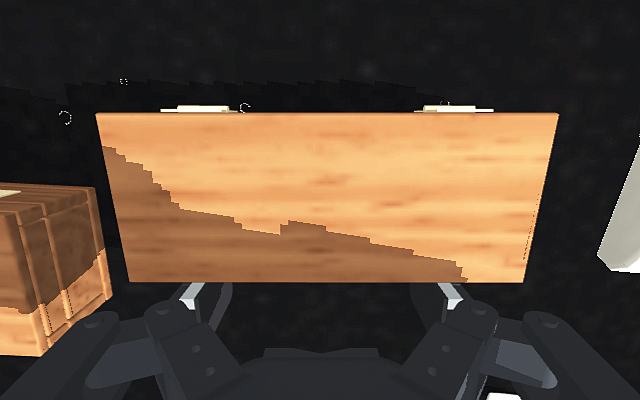

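The wrist view shows case 3 square on both fingers with a steady 7–8 N, but there is also an odd vertical force. I'll test case 2 with the tool a little higher for comparison.

jog_arm(fingers=[0.085,0.085,0.085,0.085,0.085,0.085,0.085,0.085,0.085,0.085,0.085,0.085,0.085,0.085,0.085,0.085,0.085,0.085,0.085], travel=[[-0.02,0,0],[-0.04,0,-0.004],[-0.06,0,-0.008],[-0.06,-0.05,-0.008],[-0.06,-0.1,-0.008],[-0.06,-0.15,-0.008],[-0.057,-0.188,-0.008],[-0.05,-0.188,-0.008],[-0.04,-0.188,-0.008],[-0.036,-0.188,-0.008],[-0.032,-0.188,-0.008],[-0.03,-0.188,-0.008],[-0.028,-0.188,-0.008],[-0.026,-0.188,-0.008],[-0.024,-0.188,-0.008],[-0.022,-0.188,-0.008],[-0.02,-0.188,-0.008],[-0.018,-0.188,-0.008],[-0.016,-0.188,-0.008]], spin=[0,0,0,0,0,0,0,0,0,0,0,0,0,0,0,0,0,0,0])

```text
time_s: 7.02
position: [0.4636, 0.1434, 0.0223]
tcp_rot: [[1.0, 0.028, 0.0], [0.028, -1.0, -0.0], [0.0, 0.0, -1.0]]
wrist_force: [-0.7, 0.7, -0.3]
finger_gap: 0.99
```

```bash
python3 mv.py
python3 - <<'E'
from h import *
from station import r
im=r.grab_frame("top");cv2.imwrite("pics/t4.png",im[:,:,::-1]);top(im,r.camera_info("top"))
cv2.imwrite("pics/w4.png",r.grab_frame("wrist")[:,:,::-1])
E
```

```text
t 7.025 [0.4636 0.1434 0.0223] yaw 1.58 F [-0.7   0.69 -0.33] j [ 0.16  0.37  2.   -0.    0.77  1.7 ]
case c=(487.4,333.9)mm w=64.4 h=156.6 yaw=0.019
case c=(526.7,146.6)mm w=32.9 h=152.5 yaw=0.119
case c=(523.8,-44.2)mm w=64.8 h=155.6 yaw=0.019
```

View pics/w4.png

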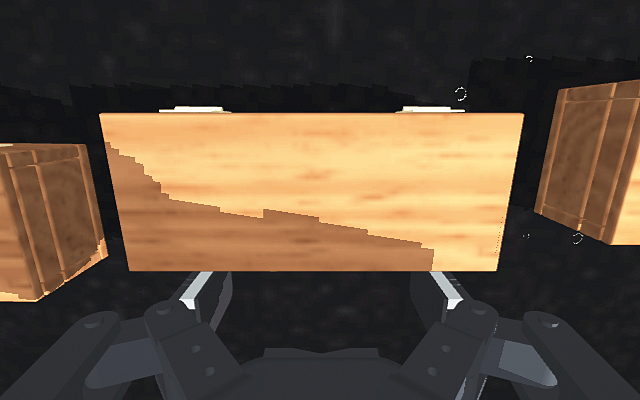

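Case 2 sits square on the fingers and slid at about 0.7 N, so it is empty and case 3 is the loaded one. I'm going back to case 3.

jog_arm(fingers=[0.085,0.085,0.085,0.085,0.085,0.085,0.085,0.085,0.085,0.085,0.085,0.085,0.085,0.085,0.085,0.085,0.085,0.085,0.085,0.085], travel=[[-0.02,0,0],[-0.045,0,0],[-0.045,0.05,0],[-0.045,0.1,0],[-0.045,0.15,0],[-0.04,0.189,0],[-0.02,0.189,0],[0,0.189,0],[0.008,0.189,0],[0.012,0.189,0],[0.016,0.189,0],[0.02,0.189,0],[0.024,0.189,0],[0.028,0.189,0],[0.032,0.189,0],[0.036,0.189,0],[0.04,0.189,0],[0.044,0.189,0],[0.048,0.189,0],[0.052,0.189,0]], spin=[0,0,0,0,0,0,0,0,0,0,0,0,0,0,0,0,0,0,0,0])

```text
time_s: 9.62
position: [0.5148, -0.043, 0.0217]
tcp_rot: [[1.0, 0.029, -0.011], [0.029, -1.0, 0.001], [-0.011, -0.002, -1.0]]
wrist_force: [-9.2, -0.7, 6.5]
finger_gap: 0.997
```

```bash
python3 mv.py
python3 - <<'E'
from h import *
from station import r
im=r.grab_frame("top");cv2.imwrite("pics/t5.png",im[:,:,::-1]);top(im,r.camera_info("top"))
cv2.imwrite("pics/w5.png",r.grab_frame("wrist")[:,:,::-1])
E
```

```text
t 9.625 [ 0.5148 -0.043   0.0217] yaw 1.64 F [-9.25 -0.71  6.52] j [-0.22  0.41  1.92 -0.    0.82  1.33]
case c=(487.4,332.2)mm w=64.4 h=157.1 yaw=0.019
case c=(506.1,145.7)mm w=66.1 h=151.4 yaw=0.043
case c=(558.7,-14.6)mm w=63.3 h=101.2 yaw=0.085
```

View pics/w5.png

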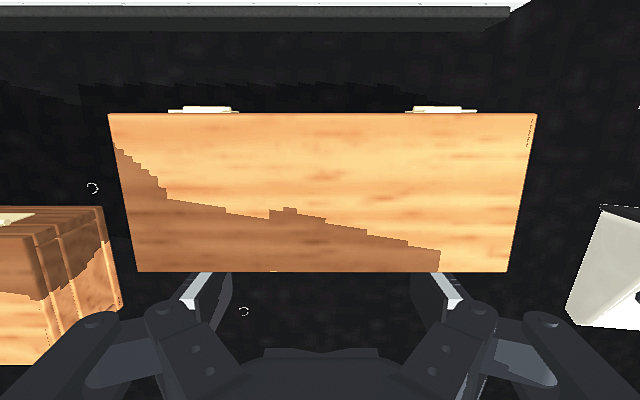

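The wrist view shows case 3 square on the fingers. The rail is ahead at rows 10–45 and looks slightly turned relative to the tool, so I'll measure the rail's yaw more carefully.

Run:
```python
from h import *
from station import r
im=cv2.imread("pics/top0.png")[:,:,::-1];ci=r.camera_info("top")
g=im.mean(2)
pts=[]
for x in range(200,445,5):
    col=g[155:175,x]; i=np.where((col[:-1]>120)&(col[1:]<=120))[0][-1]
    pts.append((x,155+i+(col[i]-120)/(col[i]-col[i+1])))
for z in(.028,.0):
    P=np.array([ray(ci,p,z)[:2] for p in pts]);c=np.polyfit(P[:,1],P[:,0],1)
    print("top near edge z",z,"x=%.4f+%.4f y"%(c[1],c[0]),"at y=-.045",np.polyval(c,-.045),"yaw",-c[0],"rms",np.std(P[:,0]-np.polyval(c,P[:,1])))
w=cv2.imread("pics/w5.png")[:,:,::-1];ci=r.camera_info("wrist");g=w.mean(2)
print(ci)
for x in range(10,480,60):print(x,[int(v) for v in g[0:52,x]])
```

```text
top near edge z 0.028 x=0.6252+-0.0279 y at y=-.045 0.6264163342054296 yaw 0.027900249773804158 rms 0.0002793621576739399
top near edge z 0.0 x=0.6295+-0.0279 y at y=-.045 0.6307365922909328 yaw 0.027900249773804307 rms 0.00028830806943015756
{'fx': 304.28044046111006, 'fy': 304.28044046111006, 'cx': 320.65319636233176, 'cy': 206.464208797735, 'R': array([[ 0.02954881, -0.99956183, -0.00173588],
       [-0.95714971, -0.02879546,  0.28815838],
       [-0.2880821 , -0.00685324, -0.95758119]]), 't': array([-0.05877577,  0.5171932 ,  0.3179325 ])}
10 [255, 251, 230, 237, 250, 144, 48, 67, 72, 71, 71, 71, 75, 77, 70, 66, 52, 36, 31, 39, 40, 41, 38, 38, 39, 37, 37, 38, 37, 38, 39, 28, 27, 29, 27, 26, 26, 28, 27, 26, 26, 25, 25, 26, 25, 26, 27, 25, 25, 26, 28, 28]
70 [255, 252, 230, 238, 250, 142, 44, 73, 75, 74, 72, 71, 67, 69, 63, 63, 54, 36, 39, 40, 37, 39, 38, 39, 39, 38, 39, 39, 39, 39, 39, 31, 24, 25, 26, 26, 26, 27, 28, 24, 26, 25, 24, 26, 27, 24, 27, 25, 27, 25, 26, 26]
130 [255, 254, 231, 237, 245, 202, 32, 64, 68, 74, 76, 74, 74, 73, 69, 61, 57, 39, 38, 39, 39, 39, 40, 39, 38, 39,
[... 499 characters left out ...]
27, 25, 27, 27, 26, 27, 26, 27, 28, 27, 25]
310 [255, 255, 235, 234, 243, 255, 36, 64, 74, 77, 79, 74, 73, 73, 71, 69, 63, 41, 36, 39, 39, 39, 39, 39, 40, 39, 39, 40, 39, 40, 40, 30, 17, 26, 26, 26, 26, 27, 29, 29, 27, 26, 28, 28, 27, 29, 27, 28, 26, 26, 25, 24]
370 [255, 255, 238, 233, 241, 255, 32, 57, 69, 69, 69, 66, 66, 72, 71, 64, 63, 43, 36, 38, 40, 38, 37, 38, 40, 38, 38, 40, 39, 39, 40, 39, 24, 25, 24, 26, 28, 25, 25, 28, 27, 28, 29, 28, 27, 28, 29, 28, 29, 29, 25, 27]
430 [255, 255, 241, 235, 242, 255, 30, 60, 74, 72, 73, 74, 73, 73, 78, 69, 67, 44, 36, 37, 40, 38, 40, 40, 39, 38, 40, 38, 40, 40, 41, 38, 26, 28, 28, 28, 28, 29, 29, 29, 31, 30, 29, 32, 30, 32, 30, 30, 30, 28, 29, 29]
```

Run:
```python
from h import *
from station import r
ci=r.camera_info("wrist")
for c in(130,430):
  print(ray(ci,(c,31.3),0).round(4),ray(ci,(c,16.5),.028).round(4),"case rear top",ray(ci,(c,113),.046).round(4), "near",ray(ci,(c,272),.046).round(4))
```

```text
[0.6222 0.0463 0.    ] [0.621  0.0297 0.028 ] case rear top [0.587 0.024 0.046] near [0.5257 0.0333 0.046 ]
[ 0.6262 -0.09    0.    ] [ 0.6242 -0.0806  0.028 ] case rear top [ 0.5901 -0.079   0.046 ] near [ 0.5294 -0.0871  0.046 ]
```

The rail is parallel to the tool and the gap is about 34 mm. Now I'll push it in, slowing near the end.

jog_arm(fingers=[0.085,0.085,0.085,0.085,0.085,0.085,0.085,0.085,0.085,0.085,0.085,0.085], travel=[[0.004,0,0],[0.008,0,0],[0.012,0,0],[0.016,0,0],[0.019,0,0],[0.022,0,0],[0.025,0,0],[0.028,0,0],[0.03,0,0],[0.032,0,0],[0.034,0,0],[0.035,0,0]], spin=[0,0,0,0,0,0,0,0,0,0,0,0])

```text
time_s: 11.22
position: [0.5502, -0.0422, 0.0217]
tcp_rot: [[1.0, 0.029, -0.01], [0.029, -1.0, 0.001], [-0.01, -0.001, -1.0]]
wrist_force: [-7.9, -0.0, 5.0]
finger_gap: 0.997
```

jog_arm(fingers=[0.085,0.085], travel=[[0.001,0,0],[0.002,0,0]], spin=[0,0])

```text
time_s: 11.48
position: [0.5508, -0.0421, 0.0217]
tcp_rot: [[1.0, 0.029, -0.013], [0.029, -1.0, 0.001], [-0.013, -0.002, -1.0]]
wrist_force: [-11.9, -1.1, 9.2]
finger_gap: 0.999
```

```bash
python3 mv.py
python3 - <<'E'
from h import *
from station import r
cv2.imwrite("pics/w6.png",r.grab_frame("wrist")[:,:,::-1])
E
```

```text
t 11.475 [ 0.5508 -0.0421  0.0217] yaw 1.64 F [-11.87  -1.06   9.21] j [-0.2   0.46  1.84 -0.    0.86  1.34]
```

View pics/w6.png

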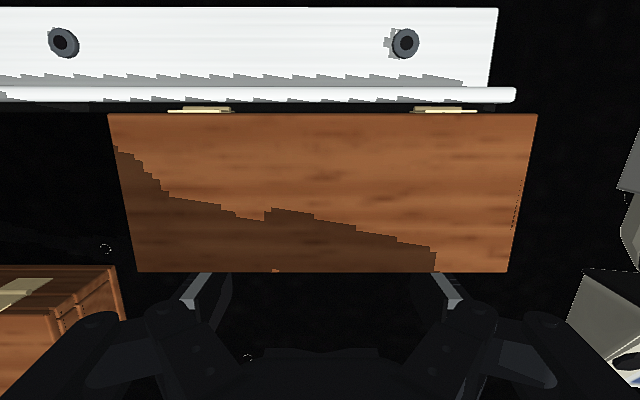

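The force is rising and the rail's white top is right behind the case's rear edge. I'll press a little more to make sure it's flush.

jog_arm(fingers=[0.085,0.085,0.085,0.085], travel=[[0.001,0,0],[0.002,0,0],[0.003,0,0],[0.003,0,0]], spin=[0,0,0,0])

```text
time_s: 12.02
position: [0.5508, -0.042, 0.0216]
tcp_rot: [[0.999, 0.028, -0.019], [0.028, -1.0, 0.001], [-0.019, -0.002, -1.0]]
wrist_force: [-16.1, -1.7, 12.2]
finger_gap: 0.995
```

```bash
python3 mv.py
```

```text
t 12.025 [ 0.5508 -0.042   0.0216] yaw 1.63 F [-16.13  -1.71  12.22] j [-0.2   0.46  1.83 -0.    0.87  1.34]
```

The tool has stopped moving while the force keeps rising, so the case is seated. I'll back off and check.

jog_arm(fingers=[0.085,0.085,0.085,0.085,0.085,0.085,0.085,0.085,0.085,0.085,0.085], travel=[[-0.004,0,0],[-0.01,0,0],[-0.03,0,0],[-0.06,0,0],[-0.1,0,0],[-0.13,0,-0.02],[-0.17,0.05,-0.07],[-0.2,0.1,-0.12],[-0.24,0.15,-0.17],[-0.25,0.2,-0.2],[-0.25,0.2,-0.2]], spin=[0,0,0,0,0,0,0,0,0,0,0])

```text
time_s: 13.4
position: [0.3158, -0.2519, 0.2245]
tcp_rot: [[1.0, 0.027, 0.003], [0.027, -1.0, -0.004], [0.003, 0.004, -1.0]]
wrist_force: [0.5, -0.4, -0.5]
finger_gap: 0.996
```

```bash
python3 mv.py
python3 - <<'E'
from h import *
from station import r
im=r.grab_frame("top");ci=r.camera_info("top");cv2.imwrite("pics/t7.png",im[:,:,::-1])
k,cs=cases(im,(180,140,470,260))
for c in cs:
    P=np.array([ray(ci,p[0],0.046)[:2] for p in c],np.float32)*1000
    print(cv2.minAreaRect(P))
s=r.grab_frame("scene");b=cv2.resize(s[120:310,190:440],None,fx=3,fy=3,interpolation=cv2.INTER_CUBIC);cv2.imwrite("pics/s7.png",b[:,:,::-1])
E
```

```text
t 13.4 [ 0.3158 -0.2519  0.2245] yaw 1.52 F [ 0.47 -0.38 -0.53] j [-0.85  0.02  1.86 -0.    1.26  0.7 ]
((487.37945556640625, 333.12298583984375), (64.43675994873047, 158.24798583984375), 1.1138267517089844)
((506.4364013671875, 145.6228485107422), (66.53206634521484, 150.72567749023438), 1.5414729118347168)
((590.5125122070312, -41.65557861328125), (64.64054107666016, 156.57852172851562), 1.9277998208999634)
```

View pics/s7.png

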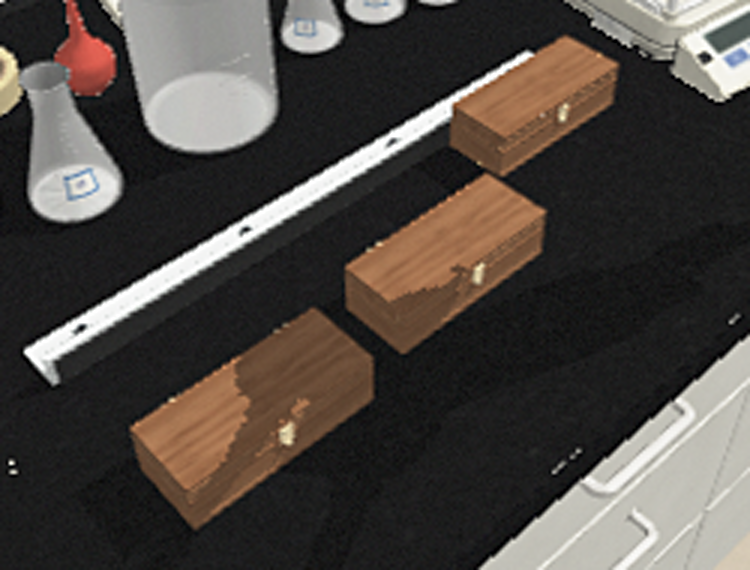

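View pics/t7.png

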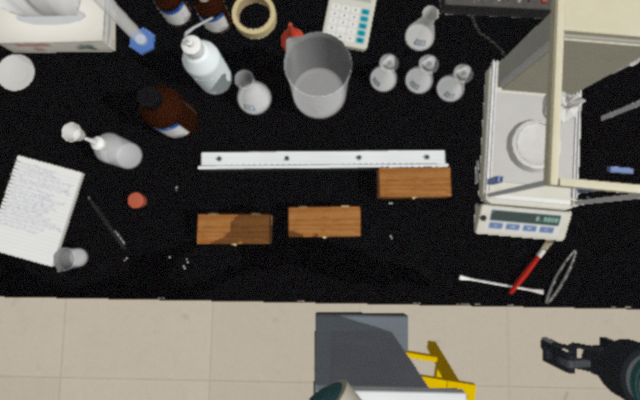

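The case is flush and both empties are within tolerance, so I'm handing in.

```bash
python3 -c "
from station import r
print(abs(r.sense()['joint_velocities']).max());print(r.sign_off())"
```

```text
0.08944178996010263
the job is handed in; nothing more can be done
None
```

I found the loaded case by pushing, slid it back against the rail and handed the job in at about 13.5 s. It is case_3 as I numbered them, the right-hand one seen from the robot.

- **Which case is loaded:** the right-hand case resisted with a steady 7–9 N along the push. The middle case slid at about 0.7 N, which is within sensor noise. I did not push the left case, since only one is loaded.
- **Flush against the rail:** in the final press the tool stopped moving while the force rose from 8 to 16 N. The last top view puts the case's rear face about 2 mm from the rail face, within the 2 mm calibration error. Its yaw is 0.034 rad against 0.028 rad for the rail.
- **Empty cases:** the middle case moved about 20 mm and the left case did not move, so both are within the 60 mm limit.
- **Robot:** it was backed off and clear of everything. The last reading before hand-in still showed a small joint speed of 0.09 rad/s.
- **Not fully explained:** while pushing the loaded case I also read 4–6.5 N of upward force on the tool (12 N at the final press). It was gone when I pushed the empty case, so it did not change the result, but I did not trace its cause.

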